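Tip one compartment of the sample organiser into the basin

ROBOT

A 7-joint arm with a two-finger parallel gripper is mounted at the origin on a cart in front of the work surface, level with it; the furniture and walls round the work are solid. World frame = base frame: x ahead of the robot, y to its left, z up, the work surface at z = 0. Lengths are in m, angles in rad, forces in N, time in s.
With the tool pointing down it reaches from about 0.35 to 0.9 m from the base axis. Payload 8.1 kg.
Tool frame: the origin (TCP) lies midway between the tips of the shut fingers; the grasp point (between the pads) lies 19 mm behind it; z points along the fingers, y is the line along which they close (so a half turn about z gives the same grasp; the last joint's range is limited). The gripper opens to 92 mm and grips with 3 to 60 N. Pads are 19 mm wide; open, the fingers measure 130 mm over their backs; the gripper's body (75 mm by 190 mm) begins 47 mm behind the grasp point.
Start: joints at [-1.441, 0.434, 0.025, 1.573, -0.012, 1.134, -0.075], TCP at [0.144, 0.608, 0.227] pointing down, gripper open.
Joint ranges: [-2.62, 2.62], [-0.44, 2.09], [-1.27, 1.32], [0.08, 2.57], [-1.32, 4.46], [0.12, 2], [-2.74, 2.74]. Speed limits (rad/s): [2.22, 2.22, 3.01, 3.01, 3.14, 3.14, 3.14].

INTERFACE

Orientations are given as a rotation vector (axis times angle).
In Python, from cell import arm gives the robot as it stands.
- The arm moves only by the tool carry_out, never from a script. Its arguments are lists of equal length, an entry for each row: "claw": the finger opening in cm, from 0 to 9.18; "delta_pos": the shift along the tool's x, y, z in cm, a list of three; "angular": the turn, a rotation vector about the tool's x, y, z in rad, a list of three. In form: {"claw": [claw, ...], "delta_pos": [[dx, dy, dz], ...], "angular": [[ax, ay, az], ...]}. A call has 1 to 20 rows; each row shifts and turns the commanded pose from where the row before left it, along the tool's axes as they then stand; what a row does not reach is not made up. A row lasts 1/10 s, in which the tool goes at most 50 mm and 8.59 degrees, less where a joint would pass 70% of its speed; a pose out of reach is approached as far as the arm can. A call with a gripper value outside its range is refused whole. The fingers move at their own pace and stop on an object; "force" is the grip in N (left out, the last holds). Time passes only in rows, so rows that do not move let the fingers close. It gives the time, the measured TCP pose, the force, the opening and the grip force at its end, in the units of the state.
- arm.observe(): the state, without advancing time (a new reading comes with each control period).
- arm.get_image(name): name is "side" or "top" or "wrist"; returns a dict with "frame" (400x640x3 uint8, red, green, blue), "mtx" (3x3 intrinsics, pixels), "T" (4x4, takes a point from camera to world coordinates). Camera axes: x right, y down, z forward; pixel columns grow to the right and rows downward; lengths in m; the calibration is good to about 2 mm. A picture is of the moment at which its call begins. There is no depth.
- arm.sign_off(): hands the job in; it is judged then, once.
Trained networks look in a picture, given as the dict that the camera call returned (one of the last four; its "shot" number tells which), for a name from the list of things; names that differ only in an ending like _2 or _b are one class to them, and where a whole thing is asked for, a point or a joint stands for the part that bears it (a point fixed in the world has none). Each returns a list of dicts, best first, with "conf" (0 to 1); they miss things now and then, are a little off and sometimes report something else, mostly with a low value. They report only what shows in the picture. A call takes as long as a camera call. They do not tell look-alikes from the thing itself.
- arm.look_for(label, picture): "centre" ([column, row] as shares, 0 to 1, of the picture: columns of its width, rows of its height, amid what is visible of it).
- arm.trace(label, picture): "region" (400x640 bool, what is visible of it) and "centre" ([column, row] as shares, 0 to 1, of the picture: columns of its width, rows of its height, amid what is visible of it).
- arm.place_of(label, picture): "centre" ([column, row] as shares, 0 to 1, of the picture: columns of its width, rows of its height: a listed point, or the origin of a listed thing).
The state is a dict: "clock": time; "joints": joint angles; "dq": joint speeds; "joint_efforts": joint torques, N m; "position": TCP position; "ee_rot": TCP orientation; "force": force on the tool from outside, world axes, zero at the start; "ft_torque": the same for the moment, N m; "width": opening from 0.0 (shut) to 1.0 (fully open); "gripper_force": force on a finger pad.
Only numpy, scipy, OpenCV 4.12 (cv2) and the standard library are available. Lean on these libraries where they do the work, as an engineer would, in place of code of your own. Each camera call takes 0.05 s, during which the arm holds its last target. There are 200 camera calls.

TASK

Lift the divided sample organiser by its centre post and carry it level over the green basin, then tilt it toward one corner so that only the two round bars tip out into the basin and all the other bars stay in the organiser. Then set the organiser back upright and centred on its grey mat and let go only when it stands there. Leave the basin where it is, and do not disturb the bottles.

Things in the scene. Friction and masses are not known exactly. Their poses are not given: they have to be found in the camera images.
- organiser: Black plastic organiser, loose, 0.30 to 0.50 kg plus 0.36 kg of bars: open tray 240 x 240 mm, its corners cut off at 45 degrees (60 mm off each side). Origin: centre of underside, z up, x and y square to the sides. Floor 4 mm. Dividers along x and y (44 mm high, 4 mm thick) make four compartments, one per quadrant, each with two bars of one kind; which kind is where varies.
- organiser_grip (a point): Point on the axis of the carrying post, 112 mm above the underside: good height to grip. The post, rigid with the tray at its centre, is black, square, 26 mm across flats, its four faces turned toward the four spouts (the diagonals of x and y), 130 mm high over the underside.
- organiser_spout (a point): Middle of the spout edge in the +x+y corner, 127 mm from the centre along the diagonal, 9 mm over the underside. Each cut corner is the same: an open spout 85 mm wide, before whose edge the floor rises in a ramp of 15 degrees, 21 mm long.
- organiser_wall (a point): Top of the side wall in the middle of the +x side, 36 mm over the underside. Walls, 4 mm thick, cover the middle 120 mm of each side. Friction of bars on the tray is 0.2 to 0.3: a compartment empties when its spout points straight downhill at 35 degrees or more (45 is sure); walls and dividers then hold the bars of the other three.
- mat: Grey plastic bench mat on which the organiser stands at the start, 260 x 260 x 3 mm, fixed. Origin: centre of its underside, on the worktop.
- basin: Green round plastic basin, loose, open, 0.3 kg: 250 mm across the rim, 96 mm high, sloping walls, flat floor 180 mm across and 5 mm above the worktop. Origin: centre of its underside.
- round_bar_1: Round bar, 24 mm in diameter. Plain grey metal, 60 mm long, 45 g. Origin: middle of the underside as it lies at the start; x along the bar.
- round_bar_1_mid (a point): Round bar, 24 mm in diameter, 60 mm long, plain grey metal, 45 g. This point: middle of the bar, 12 mm above its underside; x along the bar.
- round_bar_2: Round bar, 24 mm in diameter. Plain grey metal, 60 mm long, 45 g. Origin: middle of the underside as it lies at the start; x along the bar.
- round_bar_2_mid (a point): Round bar, 24 mm in diameter, 60 mm long, plain grey metal, 45 g. This point: middle of the bar, 12 mm above its underside; x along the bar.
- hex_bar_1_mid (a point): Hexagonal bar, 22 mm across flats, 60 mm long, plain grey metal, 45 g. This point: middle of the bar, 11 mm above its underside; x along the bar.
- hex_bar_2_mid (a point): Hexagonal bar, 22 mm across flats, 60 mm long, plain grey metal, 45 g. This point: middle of the bar, 11 mm above its underside; x along the bar.
- flat_bar_1_mid (a point): Flat bar, 24 mm wide and 8 mm thick, 60 mm long, plain grey metal, 45 g. This point: middle of the bar, 4 mm above its underside; x along the bar.
- flat_bar_2_mid (a point): Flat bar, 24 mm wide and 8 mm thick, 60 mm long, plain grey metal, 45 g. This point: middle of the bar, 4 mm above its underside; x along the bar.
- angle_bar_1_mid (a point): Angle (L-shaped) bar: flange 24 mm wide, web 24 mm high, 4 mm thick, 60 mm long, plain grey metal, 45 g. This point: middle of the bar, 8 mm above its underside; x along the bar.
- angle_bar_2_mid (a point): Angle (L-shaped) bar: flange 24 mm wide, web 24 mm high, 4 mm thick, 60 mm long, plain grey metal, 45 g. This point: middle of the bar, 8 mm above its underside; x along the bar.
- amber: Bystander: amber bottle with a black cap, 86 mm diameter, 184 mm high. Origin: centre of its underside.
- dropper: Bystander: small brown bottle with a black cap, 34 mm diameter, 61 mm high. Origin: centre of its underside.
- buffer: Bystander: white bottle with a yellow cap, 48 mm diameter, 94 mm high. Origin: centre of its underside.
Mind the look-alikes: they are no part of the job. Leave any orange look-alike of the round_bar_1 alone. Leave any red look-alike of the part that bears flat_bar_1_mid alone.

How it is judged:
On the way, in this order (a step that is already met when the one before it is completed fails the run):
1. the organiser is held level (within 11 degrees), more than 80 mm up, with its centre within 250 mm of the basin's (height (world z) of organiser above 0.08 m and angle between organiser's own z axis and vertical below 0.2 rad and horizontal distance between organiser and basin below 0.25 m), for 0.1 s.
2. both round bars lie in the basin while the organiser is still held up and tilted more than 20 degrees (horizontal distance between each of round_bar_1_mid, round_bar_2_mid and basin below 0.11 m and height (world z) of each of round_bar_1_mid, round_bar_2_mid below 0.09 m and height (world z) of organiser above 0.08 m and angle between organiser's own z axis and vertical above 0.35 rad), for 0.1 s.
At the end, for the whole second after the job is handed in: Both round bars at rest in the basin (within 110 mm of its centre, below 90 mm), basin upright; the six other bars in the organiser (within 140 mm of its centre, low); organiser upright, at rest and released on the mat, centre within 50 mm of the mat's (horizontal distance between each of round_bar_1_mid, round_bar_2_mid and basin below 0.11 m and height (world z) of each of round_bar_1_mid, round_bar_2_mid below 0.09 m and horizontal distance between each of hex_bar_1_mid, hex_bar_2_mid, flat_bar_1_mid, flat_bar_2_mid, angle_bar_1_mid, angle_bar_2_mid and organiser below 0.14 m and height (world z) of each of hex_bar_1_mid, hex_bar_2_mid, flat_bar_1_mid, flat_bar_2_mid, angle_bar_1_mid, angle_bar_2_mid below 0.07 m and horizontal distance between organiser and mat below 0.05 m and height (world z) of organiser below 0.01 m and angle between organiser's own z axis and vertical below 0.06 rad and linear speed of organiser below 0.02 m/s and angle between basin's own z axis and vertical below 0.1 rad and linear speed of each of round_bar_1, round_bar_2 below 0.05 m/s); the robot touches nothing.
It fails at once if a hexagonal, flat or angle bar leaves the organiser (distance between any of hex_bar_1_mid, hex_bar_2_mid, flat_bar_1_mid, flat_bar_2_mid, angle_bar_1_mid, angle_bar_2_mid and organiser above 0.19 m).
It fails at once if the organiser is let go more than 30 mm above the worktop (height (world z) of organiser above 0.03 m and contact force between the fingers and organiser below 0.05 N).
It fails at once if the basin is shifted by more than 60 mm (distance of basin from where it was at the start of the episode above 0.06 m).
It fails at once if a bottle is shifted by more than 30 mm or knocked over (distance of any of amber, dropper, buffer from where it was at the start of the episode above 0.03 m or angle between any of amber, dropper, buffer's own z axis and vertical above 0.3 rad).
It also fails if it takes over 56 s, if anything falls off the work surface, if the arm or the gripper's body presses on something with over 40 N, if the wrist force passes 120 N, or if a joint passes its speed limit or range.

## Working session

There is one attempt and no reset: what is moved stays moved. The work goes in short steps, Python scripts to look and compute and a tool call to move; the robot and the scene stay as the last step left them, time stands still between calls to the robot, and variables do not carry over. Pictures are saved under pics/ and viewed, at most 10 in all, crops included, and the job is handed in when it is done.

Besides the shell and the picture viewer there is one more tool, called after "Request:" by a JSON object that holds its "fn" and its "kwargs". carry_out: Moves the arm, as the interface text tells. Its arguments: {"type":"object","properties":{"claw":{"type":"array","items":{"type":"number"}},"delta_pos":{"type":"array","items":{"type":"array","items":{"type":"number"}}},"angular":{"type":"array","items":{"type":"array","items":{"type":"number"}}},"force":{"type":"number"}},"required":["claw","delta_pos","angular"]}

```bash
mkdir -p pics; ls; cat > h.py <<'E'
import numpy as np, cv2
from cell import arm
from scipy.spatial.transform import Rotation as R
def ray(p,c):
    u=np.array([c[0]*640,c[1]*400,1.]); d=p["T"][:3,:3]@np.linalg.solve(p["mtx"],u); return p["T"][:3,3],d
def onz(p,c,z):
    o,d=ray(p,c); return o+d*(z-o[2])/d[2]
def pix(p,X):
    q=np.linalg.inv(p["T"])@np.append(X,1); q=p["mtx"]@q[:3]; return q[:2]/q[2]
E
python3 - <<'E'
from h import *
print(arm.observe())
for n in ["top","side"]:
    p=arm.get_image(n); cv2.imwrite(f"pics/{n}0.png",p["frame"][:,:,::-1])
    print(n,p["T"][:3,3])
    for l,z in [("organiser_grip",.115),("organiser",.003),("organiser_spout",.012),("organiser_wall",.039),("basin",0),("mat",0),("round_bar_1_mid",.019),("hex_bar_1_mid",.018),("flat_bar_1_mid",.011),("angle_bar_1_mid",.015),("amber",0),("dropper",0),("buffer",0)]:
        for r in arm.place_of(l,p):
            c=np.array(r["centre"]); print(l,round(r["conf"],2),(c*[640,400]).round(),onz(p,c,z).round(3))
E
```

```text
pics
{'clock': 0.0, 'joints': array([-1.44059894,  0.4352321 ,  0.02494175,  1.57406448, -0.0116087 ,
        1.13397952, -0.0751034 ]), 'dq': array([-0.00133313,  0.00185078,  0.00114159, -0.00162535, -0.00161402,
       -0.00133765, -0.00068985]), 'joint_efforts': array([ 2.52865184e-04, -6.67841935e+01,  9.85755399e-01, -3.14456964e+01,
       -6.02621608e-02,  4.28650528e-02,  1.32721516e-04]), 'position': array([0.14410817, 0.60765599, 0.22595155]), 'ee_rot': array([-3.64920318e-01, -3.12026562e+00,  2.41498695e-03]), 'force': array([-0.17513622, -0.28246579, -0.05650566]), 'ft_torque': array([ 8.22508739e-07, -3.30369830e-02,  2.28967540e-02]), 'gripper_force': 0.0, 'width': 0.9999654803808377}
top [0.41368273 0.00304329 1.30370727]
organiser_grip 0.97 [268. 194.] [0.56  0.171 0.115]
organiser_grip 0.61 [254. 185.] [0.588 0.212 0.115]
organiser 0.64 [271. 201.] [0.552 0.174 0.003]
organiser_spout 0.57 [247. 168.] [0.657 0.253 0.012]
organiser_spout 0.36 [250. 210.] [0.522 0.242 0.012]
organiser_wall 0.74 [274. 161.] [0.675 0.162 0.039]
organiser_wall 0.32 [249. 169.] [0.649 0.2
[... 939 characters left out ...]
43 0.039]
basin 0.96 [325. 211.] [ 0.482 -0.172  0.   ]
round_bar_1_mid 0.65 [313. 273.] [0.525 0.22  0.019]
round_bar_1_mid 0.65 [371. 264.] [0.359 0.171 0.019]
hex_bar_1_mid 0.52 [317. 253.] [0.513 0.118 0.018]
flat_bar_1_mid 0.58 [295. 256.] [0.576 0.129 0.011]
flat_bar_1_mid 0.52 [266. 231.] [ 0.674 -0.01   0.011]
angle_bar_1_mid 0.52 [287. 269.] [0.597 0.2   0.015]
angle_bar_1_mid 0.2 [313. 271.] [0.522 0.203 0.015]
amber 0.91 [257. 333.] [ 0.655  0.435 -0.   ]
dropper 0.77 [246. 244.] [0.73  0.048 0.   ]
dropper 0.74 [257. 334.] [ 0.655  0.436 -0.   ]
dropper 0.49 [266. 282.] [0.651 0.237 0.   ]
dropper 0.34 [313. 275.] [0.523 0.201 0.   ]
buffer 0.52 [286. 180.] [ 0.633 -0.427  0.   ]
```

```bash
python3 - <<'E'
import cv2
for n,(a,b,c,d) in {"top":(130,280,180,420),"side":(170,350,200,440)}.items():
    i=cv2.imread(f"pics/{n}0.png")[a:b,c:d]; cv2.imwrite(f"pics/{n}c.png",cv2.resize(i,None,fx=3.2,fy=3.2,interpolation=cv2.INTER_CUBIC))
E
```

```text
(no output)
```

View pics/topc.png

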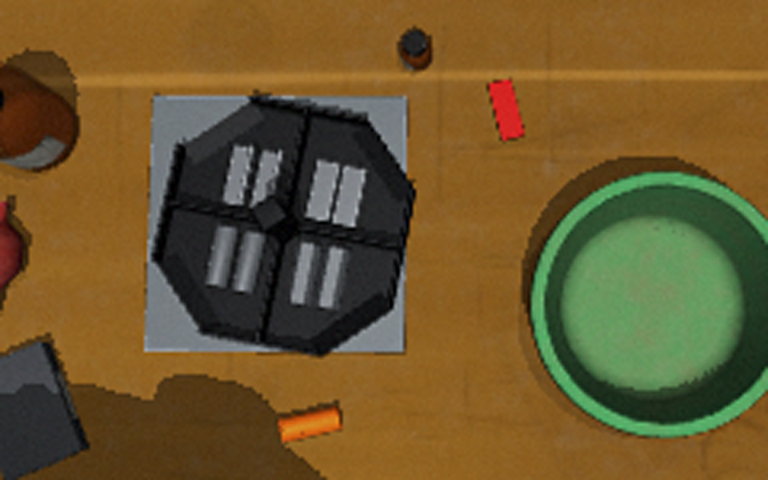

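View pics/sidec.png

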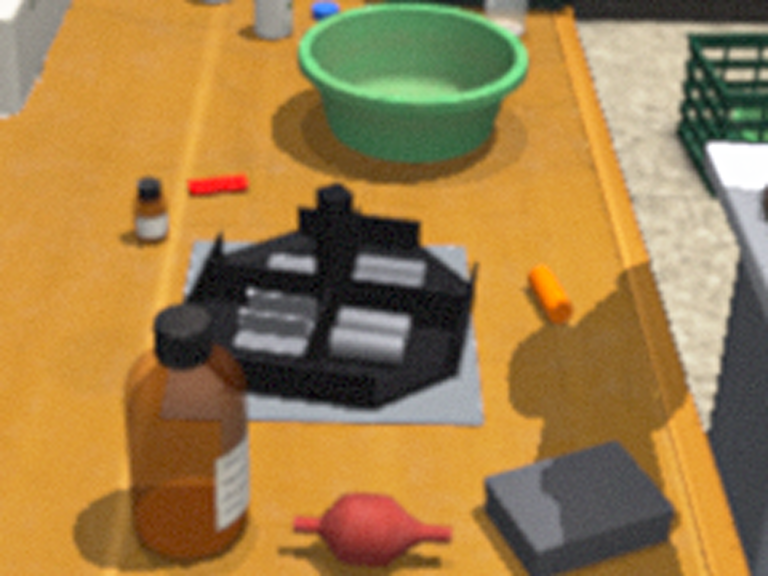

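View pics/top0.png

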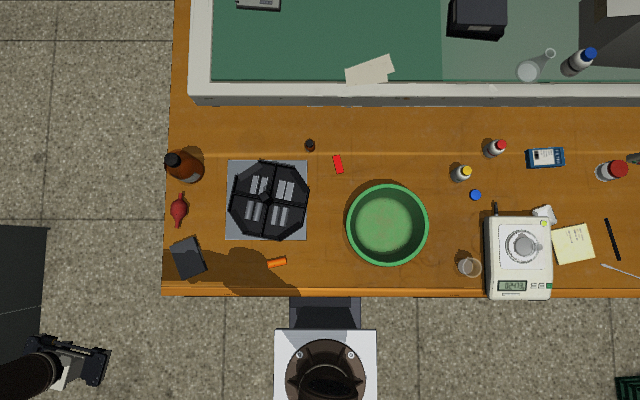

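The top view shows the organiser near (268,200) on the grey mat, turned about -10° from the world axes. The round bars, with smooth shading, look to be in the lower-left (-x+y) compartment. Hex is lower right, flat upper right and angle upper left. The basin is at (388,225), and the orange and red decoys lie outside the organiser. I'll move above the organiser, then check the compartments with the wrist camera.

Request:
{"fn": "carry_out", "kwargs": {"claw": [9.18,9.18,9.18,9.18,9.18,9.18,9.18,9.18,9.18,9.18,9.18,9.18,9.18,9.18], "delta_pos": [[-3.85,-2.53,0],[-3.85,-2.53,0],[-3.85,-2.53,0],[-3.85,-2.53,0],[-3.85,-2.53,0],[-3.85,-2.53,0],[-3.85,-2.53,0],[-3.85,-2.53,0],[-3.85,-2.53,0],[-3.85,-2.53,0],[-3.85,-2.53,0],[-3.85,-2.53,0],[-3.85,-2.53,0],[0,0,0]], "angular": [[0,0,0],[0,0,0],[0,0,0],[0,0,0],[0,0,0],[0,0,0],[0,0,0],[0,0,0],[0,0,0],[0,0,0],[0,0,0],[0,0,0],[0,0,0],[0,0,0]]}}

```text
clock: 2.8
position: [0.5594, 0.1655, 0.227]
ee_rot: [0.379, 3.115, -0.005]
force: [0.3, -1.1, 0.1]
width: 1.002
gripper_force: 0.0
```

Request:
{"fn": "carry_out", "kwargs": {"claw": [9.18,9.18,9.18,9.18,9.18,9.18,9.18,9.18,9.18,9.18,9.18,9.18,9.18,9.18,9.18,9.18,9.18], "delta_pos": [[0,0,0],[0,0,0],[0,0,0],[0,0,0],[0,0,0],[0,0,0],[0,0,0],[0,0,0],[0,0,0],[0,0,0],[0,0,0],[0,0,0],[0,0,0],[0,0,0],[0,0,0],[0,0,0],[0,0,0]], "angular": [[0,0,0.1437],[0,0,0.1437],[0,0,0.1437],[0,0,0.1437],[0,0,0.1437],[0,0,0.1437],[0,0,0.1437],[0,0,0.1437],[0,0,0.1437],[0,0,0.1437],[0,0,0.1437],[0,0,0.1437],[0,0,0.1437],[0,0,0.1437],[0,0,0.1437],[0,0,0.1437],[0,0,0]]}}

```text
clock: 4.5
position: [0.555, 0.1733, 0.2266]
ee_rot: [2.998, 0.94, -0.0]
force: [0.3, 0.5, -1.3]
width: 1.003
gripper_force: 0.0
```

```bash
python3 - <<'E'
from h import *
print(arm.observe()["joints"].round(3))
P={n:arm.get_image(n) for n in ["wrist","top","side"]}
for n in P: cv2.imwrite(f"pics/{n}1.png",P[n]["frame"][:,:,::-1])
for n in ["wrist","side"]:
    p=P[n]; print(n)
    for l,z in [("organiser_grip",.115),("organiser",.003),("organiser_spout",.012),("organiser_wall",.039),("round_bar_1_mid",.019),("hex_bar_1_mid",.018),("flat_bar_1_mid",.011),("angle_bar_1_mid",.015),("mat",0),("basin",0)]:
        for r in arm.place_of(l,p):
            c=np.array(r["centre"]); print(l,round(r["conf"],2),(c*[640,400]).round(),onz(p,c,z).round(3))
E
```

```text
[-0.946  0.435  0.792  1.727 -0.34   1.122 -1.014]
wrist
organiser 0.85 [316. 177.] [0.552 0.177 0.003]
organiser 0.52 [321. 228.] [0.495 0.129 0.003]
organiser_spout 0.9 [317.  78.] [0.656 0.246 0.012]
organiser_wall 0.89 [386. 110.] [0.669 0.159 0.039]
round_bar_1_mid 0.9 [256. 290.] [0.366 0.156 0.019]
round_bar_1_mid 0.63 [276. 187.] [0.514 0.215 0.019]
hex_bar_1_mid 0.89 [321. 224.] [0.504 0.136 0.018]
flat_bar_1_mid 0.8 [491. 194.] [ 0.671 -0.031  0.011]
flat_bar_1_mid 0.78 [364. 184.] [0.583 0.119 0.011]
flat_bar_1_mid 0.66 [309. 195.] [0.527 0.171 0.011]
flat_bar_1_mid 0.17 [307. 211.] [0.507 0.161 0.011]
angle_bar_1_mid 0.93 [321. 140.] [0.598 0.201 0.015]
mat 0.56 [319. 226.] [0.495 0.132 0.   ]
side
organiser_grip 0.93 [305. 235.] [0.549 0.176 0.115]
organiser_grip 0.26 [322. 258.] [0.504 0.289 0.115]
organiser 0.91 [304. 267.] [0.549 0.168 0.003]
organiser 0.64 [295. 256.] [0.578 0.113 0.003]
organiser_spout 0.95 [266. 280.] [0.65  0.246 0.012]
organiser_wall 0.87 [262. 254.] [0.67  0.162 0.039]
round_bar_1_mid 0.66 [371. 261.] [0.357 0.158 0.019]
round_bar_1_mid 0.55 [314. 270.] [0.52  0.206 0.019]
hex_bar_1_mid 0.53 [320. 254.] [0.502 0.125 0.018]
flat_bar_1_mid 0.6 [296. 253.] [0.575 0.109 0.011]
flat_bar_1_mid 0.57 [265. 229.] [ 0.68  -0.022  0.011]
angle_bar_1_mid 0.5 [288. 269.] [0.594 0.199 0.015]
mat 0.56 [306. 233.] [ 0.545 -0.02   0.   ]
mat 0.3 [324. 262.] [0.491 0.137 0.   ]
basin 0.66 [326. 211.] [ 0.476 -0.177  0.   ]
```

View pics/wrist1.png

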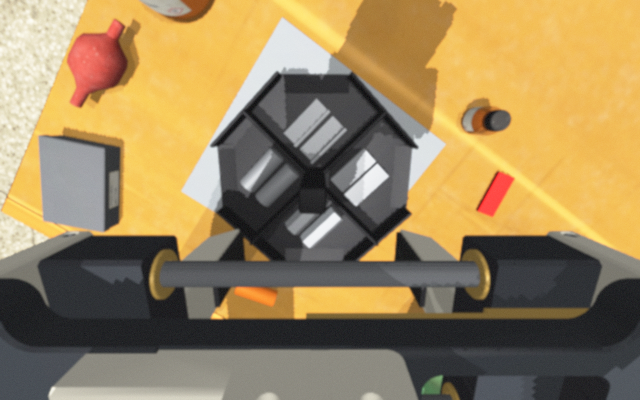

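The wrist view confirms it. The smooth round bars are in the left compartment (265,175), the world -x+y side, which is the tool's -y side. Angle is at the top (315,130), flat at the right (360,178) and hex at the bottom (315,225). The post at (312,190) is square to the fingers. Next I lower and grip.

Request:
{"fn": "carry_out", "kwargs": {"claw": [9.18,9.18,9.18,9.18,9.18,9.18,6.0,4.0,2.0,1.0,1.0,1.0,1.0], "delta_pos": [[0,0,3],[0,0,3],[0,0,3],[0,0,2.5],[0,0,1.5],[0,0,0],[0,0,0],[0,0,0],[0,0,0],[0,0,0],[0,0,0],[0,0,0],[0,0,0]], "angular": [[0,0,0],[0,0,0],[0,0,0],[0,0,0],[0,0,0],[0,0,0],[0,0,0],[0,0,0],[0,0,0],[0,0,0],[0,0,0],[0,0,0],[0,0,0]], "force": 60}}

```text
clock: 6.95
position: [0.5552, 0.1727, 0.0968]
ee_rot: [-2.997, -0.943, -0.0]
force: [-2.9, 2.7, 1.6]
width: 0.44
gripper_force: 1.9
```

Request:
{"fn": "carry_out", "kwargs": {"claw": [0.5,0.5,0.5,0.5,0.5], "delta_pos": [[0,0,0],[0,0,0],[0,0,0],[0,0,0],[0,0,0]], "angular": [[0,0,0],[0,0,0],[0,0,0],[0,0,0],[0,0,0]]}}

```text
clock: 7.45
position: [0.5552, 0.1732, 0.0968]
ee_rot: [-2.996, -0.943, 0.0]
force: [-2.3, 4.4, 3.6]
width: 0.28
gripper_force: 60.0
```

Request:
{"fn": "carry_out", "kwargs": {"claw": [0.5,0.5,0.5,0.5,0.5,0.5,0.5,0.5,0.5,0.5,0.5,0.5], "delta_pos": [[0,0,-0.5],[0,0,-1],[0,0,-1.5],[0,0,-2],[0,0,-2],[0,0,-2],[0,0,-2],[0,0,-2],[0,0,-1.5],[0,0,-1],[0,0,-0.5],[0,0,0]], "angular": [[0,0,0],[0,0,0],[0,0,0],[0,0,0],[0,0,0],[0,0,0],[0,0,0],[0,0,0],[0,0,0],[0,0,0],[0,0,0],[0,0,0]]}}

```text
clock: 8.65
position: [0.5554, 0.1725, 0.2573]
ee_rot: [-2.997, -0.942, -0.001]
force: [1.3, -0.1, -7.5]
width: 0.282
gripper_force: 60.0
```

```bash
python3 - <<'E'
from h import *
o=arm.observe(); print(o["joints"].round(3),o["force"].round(1),o["ft_torque"].round(2))
p=arm.get_image("wrist"); cv2.imwrite("pics/wrist2.png",p["frame"][:,:,::-1])
t=arm.get_image("top")
f=cv2.imread("pics/top0.png"); h=cv2.cvtColor(f,cv2.COLOR_BGR2HSV)
m=((h[...,1]<60)&(h[...,2]>100)).astype(np.uint8); m[:130]=0;m[270:]=0;m[:,:215]=0;m[:,330:]=0
n,l,s,c=cv2.connectedComponentsWithStats(m); i=1+s[1:,4].argmax(); print(s[i])
x,y,w,hh=s[i][:4]; print("mat",onz(t,[(x+w/2)/640,(y+hh/2)/400],.003))
g=((h[...,0]>45)&(h[...,0]<80)&(h[...,1]>80)).astype(np.uint8); g[:160]=0
n,l,s,c=cv2.connectedComponentsWithStats(g); i=1+s[1:,4].argmax(); print(s[i])
x,y,w,hh=s[i][:4]; print("basin",onz(t,[(x+w/2)/640,(y+hh/2)/400],.096))
E
```

```text
[-0.96   0.408  0.81   1.685 -0.316  1.184 -1.032] [ 1.3 -0.1 -7.5] [-0.03  0.08  0.04]
[225 160  42  80 859]
mat [0.55449483 0.25621053 0.003     ]
[ 346  184   83   83 5405]
basin [ 0.46978207 -0.18426573  0.096     ]
```

View pics/wrist2.png

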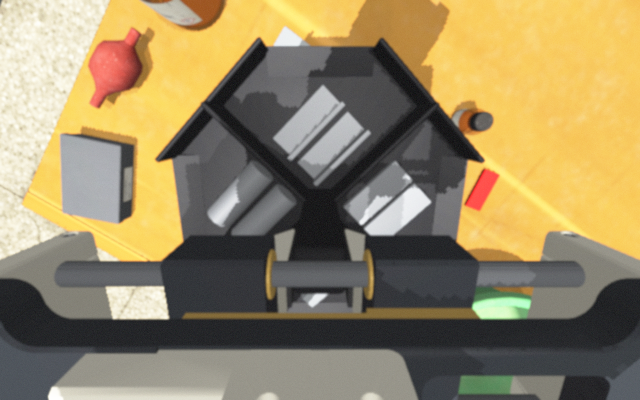

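The organiser is held level and the round bars are clearly at the left (240,195). Next I carry it over the basin at (0.472,-0.179), then turn it so the round spout faces the robot.

Request:
{"fn": "carry_out", "kwargs": {"claw": [0.5,0.5,0.5,0.5,0.5,0.5,0.5,0.5,0.5,0.5,0.5,0.5,0.5,0.5,0.5,0.5,0.5,0.5,0.5,0.5], "delta_pos": [[-0.33,0.45,0],[-0.67,0.89,0],[-1.0,1.33,0],[-1.33,1.78,0],[-1.33,1.78,0],[-1.33,1.78,0],[-1.33,1.78,0],[-1.33,1.78,0],[-1.33,1.78,0],[-1.33,1.78,0],[-1.33,1.78,0],[-1.33,1.78,0],[-1.33,1.78,0],[-1.33,1.78,0],[-1.33,1.78,0],[-1.33,1.78,0],[-1.33,1.78,0],[-1.0,1.33,0],[-0.67,0.89,0],[-0.33,0.45,0]], "angular": [[0,0,0],[0,0,0],[0,0,0],[0,0,0],[0,0,0],[0,0,0],[0,0,0],[0,0,0],[0,0,0],[0,0,0],[0,0,0],[0,0,0],[0,0,0],[0,0,0],[0,0,0],[0,0,0],[0,0,0],[0,0,0],[0,0,0],[0,0,0]]}}

```text
clock: 10.75
position: [0.5421, -0.2071, 0.2568]
ee_rot: [2.998, 0.939, -0.0]
force: [-0.5, -0.1, -7.8]
width: 0.278
gripper_force: 60.0
```

Request:
{"fn": "carry_out", "kwargs": {"claw": [0.5,0.5,0.5,0.5,0.5,0.5,0.5,0.5,0.5,0.5,0.5,0.5], "delta_pos": [[0,0,0],[0,0,0],[0,0,0],[0,0,0],[0,0,0],[0,0,0],[0,0,0],[0,0,0],[0,0,0],[0,0,0],[0,0,0],[0,0,0]], "angular": [[0,0,-0.03],[0,0,-0.06],[0,0,-0.0725],[0,0,-0.0725],[0,0,-0.0725],[0,0,-0.0725],[0,0,-0.0725],[0,0,-0.0725],[0,0,-0.06],[0,0,-0.03],[0,0,0],[0,0,0]]}}

```text
clock: 11.95
position: [0.5431, -0.2046, 0.2567]
ee_rot: [-2.571, -1.805, -0.0]
force: [-0.2, -0.6, -7.4]
width: 0.284
gripper_force: 60.0
```

```bash
python3 - <<'E'
from h import *
o=arm.observe(); print(o["joints"].round(3),o["position"],o["ee_rot"],o["force"].round(1),o["ft_torque"].round(2))
p=arm.get_image("side"); cv2.imwrite("pics/side3.png",cv2.resize(p["frame"][140:320,200:440,::-1],None,fx=3,fy=3))
E
```

```text
[-0.226  0.383  0.693  1.682 -0.262  1.172  0.188] [ 0.54311291 -0.20455637  0.25668026] [-2.57100845e+00 -1.80501224e+00 -1.64911871e-04] [-0.2 -0.6 -7.4] [-0.08  0.12  0.06]
```

View pics/side3.png

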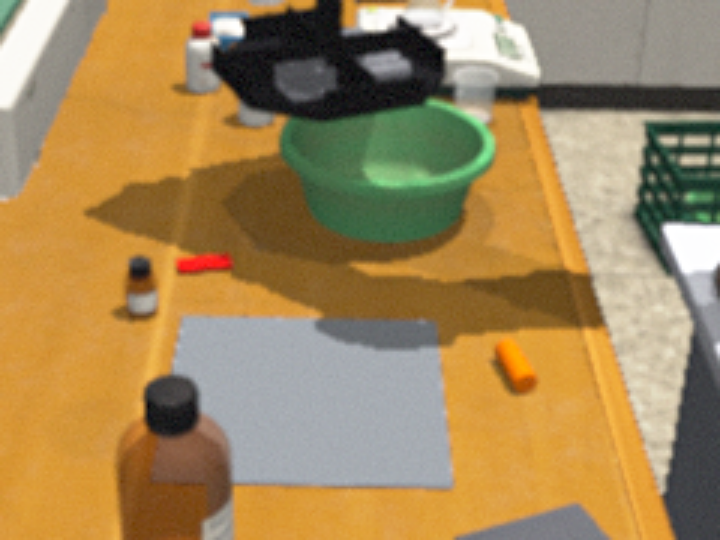

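The organiser is level above the basin, the round spout is toward the robot, and the mat is empty. I start the tilt, pivoting about the grip.

Request:
{"fn": "carry_out", "kwargs": {"claw": [0.5,0.5,0.5,0.5,0.5,0.5,0.5,0.5], "delta_pos": [[0,0.06,0],[0,0.1,0],[0,0.12,0],[0,0.12,0],[0,0.12,0],[0,0.12,0],[0,0.12,0],[0,0.12,0]], "angular": [[-0.03,0,0],[-0.05,0,0],[-0.06,0,0],[-0.06,0,0],[-0.06,0,0],[-0.06,0,0],[-0.06,0,0],[-0.06,0,0]]}}

```text
clock: 12.8
position: [0.5502, -0.2077, 0.258]
ee_rot: [2.259, 1.585, 0.356]
force: [-0.2, -0.5, -7.9]
width: 0.277
gripper_force: 60.0
```

```bash
python3 - <<'E'
from h import *
o=arm.observe(); print(o["joints"].round(3),o["position"],o["width"],o["gripper_force"],o["force"].round(1),o["ft_torque"].round(2))
r=R.from_rotvec(o["ee_rot"]).as_matrix(); print(r.round(3), "grasp",o["position"]-.019*r[:,2], "tilt",np.degrees(np.arccos(-r[2,2])))
E
```

```text
[-0.404  0.116  0.728  2.065 -0.114  0.551  0.04 ] [ 0.55023537 -0.20770935  0.25801814] 0.2765082932367234 59.97972786426544 [-0.2 -0.5 -7.9] [0.23 1.42 0.01]
[[ 0.34   0.85   0.401]
 [ 0.94  -0.308 -0.144]
 [ 0.001  0.426 -0.905]] grasp [ 0.54261206 -0.20496624  0.2752042 ] tilt 25.240054607807174
```

Request:
{"fn": "carry_out", "kwargs": {"claw": [0.5,0.5,0.5,0.5,0.5,0.5], "delta_pos": [[0,0.12,0],[0,0.12,0],[0,0.12,0],[0,0.1,0],[0,0,0],[0,0,0]], "angular": [[-0.06,0,0],[-0.06,0,0],[-0.06,0,0],[-0.05,0,0],[0,0,0],[0,0,0]]}}

```text
clock: 13.4
position: [0.554, -0.2091, 0.2601]
ee_rot: [2.086, 1.465, 0.508]
force: [0.4, -0.4, -7.4]
width: 0.277
gripper_force: 60.0
```

```bash
python3 - <<'E'
from h import *
o=arm.observe(); print(o["joints"].round(3),o["position"],o["width"],o["gripper_force"],o["force"].round(1),o["ft_torque"].round(2))
r=R.from_rotvec(o["ee_rot"]).as_matrix(); print("grasp",o["position"]-.019*r[:,2], "tilt",np.degrees(np.arccos(-r[2,2])))
p=arm.get_image("side"); t=arm.get_image("top")
a=cv2.resize(p["frame"][120:240,240:400,::-1],None,fx=4,fy=2.5*1.6)
cv2.imwrite("pics/side4.png",a); cv2.imwrite("pics/top4.png",t["frame"][:,:,::-1])
for q in (p,t):
  print([(round(x["conf"],2),(np.array(x["centre"])*[640,400]).round(),onz(q,x["centre"],.02).round(3)) for x in arm.look_for("round_bar_1_mid",q)])
E
```

```text
[-0.514  0.028  0.781  2.261  0.171  0.199 -0.242] [ 0.55404494 -0.20905275  0.26011838] 0.27664971749644685 59.98203992843628 [ 0.4 -0.4 -7.4] [ 0.54  1.99 -0.03]
grasp [ 0.54298995 -0.20506121  0.27504671] tilt 38.214427305515585
[(0.67, array([311., 147.]), array([ 0.534, -0.768,  0.02 ])), (0.66, array([313., 171.]), array([ 0.524, -0.479,  0.02 ])), (0.53, array([375., 261.]), array([0.347, 0.156, 0.02 ]))]
[(0.71, array([277., 262.]), array([0.359, 0.15 , 0.02 ])), (0.4, array([388., 201.]), array([ 0.551, -0.197,  0.02 ]))]
```

View pics/side4.png

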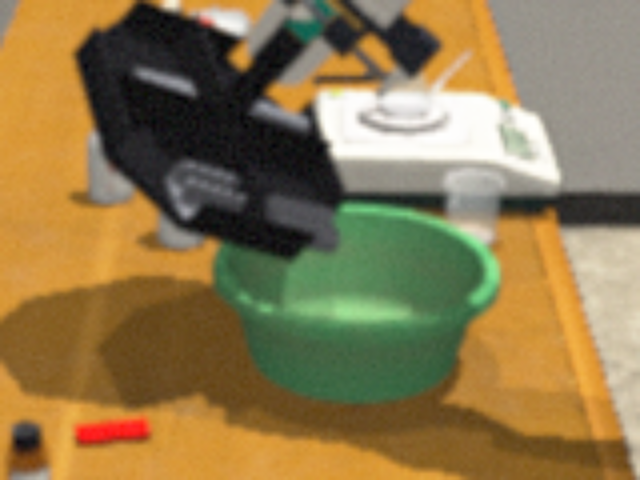

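The side view shows the round bars sliding down to the spout (310,220 in the crop) while the others stay in place. I'll hold with slightly more tilt.

Request:
{"fn": "carry_out", "kwargs": {"claw": [0.5,0.5,0.5,0.5,0.5], "delta_pos": [[0,0.06,0],[0,0,0],[0,0,0],[0,0,0],[0,0,0]], "angular": [[-0.03,0,0],[0,0,0],[0,0,0],[0,0,0],[0,0,0]]}}

```text
clock: 14.1
position: [0.5555, -0.2096, 0.2613]
ee_rot: [2.061, 1.447, 0.528]
force: [-0.2, -0.1, -6.8]
width: 0.278
gripper_force: 60.0
```

```bash
python3 - <<'E'
from h import *
o=arm.observe(); print(o["joints"].round(3),o["position"],o["width"],o["gripper_force"],o["force"].round(1),o["ft_torque"].round(2))
r=R.from_rotvec(o["ee_rot"]).as_matrix(); print("grasp",o["position"]-.019*r[:,2], "tilt",np.degrees(np.arccos(-r[2,2])))
p=arm.get_image("side"); t=arm.get_image("top")
a=cv2.resize(p["frame"][120:240,260:400,::-1],(560,480)); b=cv2.resize(t["frame"][170:290,340:440,::-1],None,fx=2.3,fy=2.3)
c=np.zeros((480,800,3),np.uint8); c[:,:560]=a; c[:276,570:800]=b
cv2.imwrite("pics/both5.png",c)
E
```

```text
[-0.542  0.021  0.805  2.286  0.287  0.149 -0.357] [ 0.55551908 -0.20956485  0.26127557] 0.27832422606581536 59.98261213302612 [-0.2 -0.1 -6.8] [0.62 2.04 0.04]
grasp [ 0.54400708 -0.20540761  0.27580799] tilt 40.10508404538328
```

View pics/both5.png

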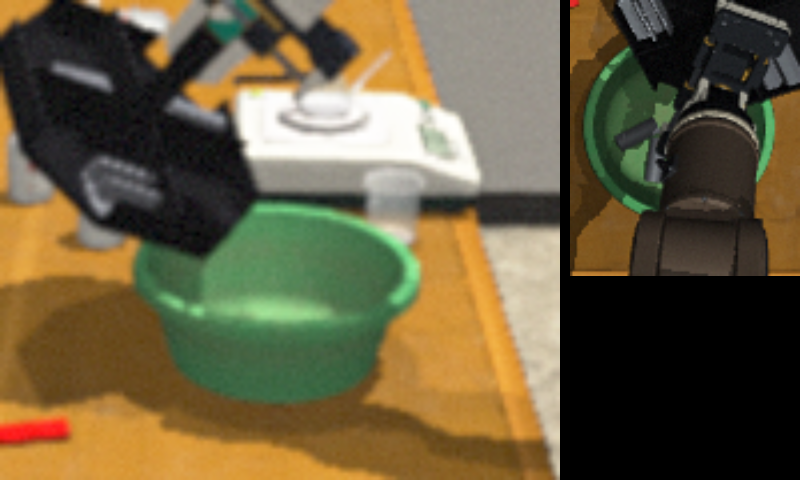

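The top view shows both round bars on the basin floor, and the round compartment is empty. I hold briefly, then tilt back level and check the pose.

Request:
{"fn": "carry_out", "kwargs": {"claw": [0.5,0.5,0.5,0.5,0.5,0.5,0.5,0.5,0.5,0.5,0.5,0.5,0.5,0.5,0.5,0.5,0.5,0.5,0.5], "delta_pos": [[0,0,0],[0,0,0],[0,0,0],[0,0,0],[0,-0.06,0],[0,-0.1,0],[0,-0.12,0],[0,-0.12,0],[0,-0.12,0],[0,-0.12,0],[0,-0.12,0],[0,-0.12,0],[0,-0.12,0],[0,-0.12,0],[0,-0.12,0],[0,-0.1,0],[0,-0.06,0],[0,0,0],[0,0,0]], "angular": [[0,0,0],[0,0,0],[0,0,0],[0,0,0],[0.03,0,0],[0.05,0,0],[0.06,0,0],[0.06,0,0],[0.06,0,0],[0.06,0,0],[0.06,0,0],[0.06,0,0],[0.06,0,0],[0.06,0,0],[0.06,0,0],[0.05,0,0],[0.03,0,0],[0,0,0],[0,0,0]]}}

```text
clock: 16.1
position: [0.544, -0.2054, 0.2559]
ee_rot: [2.569, 1.805, 0.001]
force: [0.3, 0.2, -6.6]
width: 0.281
gripper_force: 60.0
```

Request:
{"fn": "carry_out", "kwargs": {"claw": [0.5,0.5,0.5,0.5,0.5,0.5,0.5,0.5,0.5,0.5,0.5,0.5], "delta_pos": [[0,0,0],[0,0,0],[0,0,0],[0,0,0],[0,0,0],[0,0,0],[0,0,0],[0,0,0],[0,0,0],[0,0,0],[0,0,0],[0,0,0]], "angular": [[0,0,0.03],[0,0,0.06],[0,0,0.0725],[0,0,0.0725],[0,0,0.0725],[0,0,0.0725],[0,0,0.0725],[0,0,0.0725],[0,0,0.06],[0,0,0.03],[0,0,0],[0,0,0]]}}

```text
clock: 17.3
position: [0.5433, -0.205, 0.2561]
ee_rot: [2.996, 0.944, 0.001]
force: [0.8, -0.4, -6.9]
width: 0.28
gripper_force: 60.0
```

```bash
python3 - <<'E'
from h import *
o=arm.observe(); r=R.from_rotvec(o["ee_rot"]).as_matrix(); print(r.round(4),o["position"],o["force"],o["width"])
d=np.array([.555,.187,o["position"][2]])-o["position"]; print(r.T@d)
p=arm.get_image("wrist"); s=arm.get_image("side")
for n,q in (("wrist",p),("side",s)): cv2.imwrite(f"pics/{n}6.png",q["frame"][:,:,::-1])
E
```

```text
[[ 8.193e-01  5.734e-01  5.000e-04]
 [ 5.734e-01 -8.193e-01  1.000e-04]
 [ 4.000e-04  2.000e-04 -1.000e+00]] [ 0.54330286 -0.2049793   0.25610051] [ 0.77724108 -0.41188918 -6.91546977] 0.27993334013937543
[ 2.34331752e-01 -3.14441124e-01  2.54501328e-05]
```

View pics/wrist6.png

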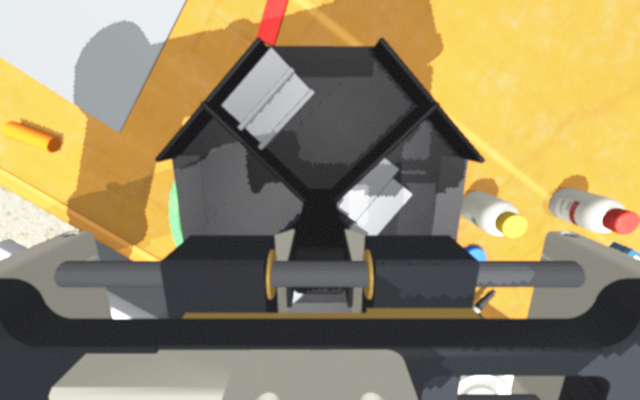

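The round compartment on the left is empty, angle and flat are still in, and the tray has not slipped in the grip. I carry it back to (0.555, 0.187), the mat centre.

Request:
{"fn": "carry_out", "kwargs": {"claw": [0.5,0.5,0.5,0.5,0.5,0.5,0.5,0.5,0.5,0.5,0.5,0.5,0.5,0.5,0.5,0.5,0.5,0.5,0.5,0.5], "delta_pos": [[0.35,-0.46,0],[0.69,-0.93,0],[1.03,-1.39,0],[1.38,-1.85,0],[1.38,-1.85,0],[1.38,-1.85,0],[1.38,-1.85,0],[1.38,-1.85,0],[1.38,-1.85,0],[1.38,-1.85,0],[1.38,-1.85,0],[1.38,-1.85,0],[1.38,-1.85,0],[1.38,-1.85,0],[1.38,-1.85,0],[1.38,-1.85,0],[1.38,-1.85,0],[1.03,-1.39,0],[0.69,-0.93,0],[0.35,-0.46,0]], "angular": [[0,0,0],[0,0,0],[0,0,0],[0,0,0],[0,0,0],[0,0,0],[0,0,0],[0,0,0],[0,0,0],[0,0,0],[0,0,0],[0,0,0],[0,0,0],[0,0,0],[0,0,0],[0,0,0],[0,0,0],[0,0,0],[0,0,0],[0,0,0]]}}

```text
clock: 19.4
position: [0.5553, 0.1886, 0.2558]
ee_rot: [-2.996, -0.945, 0.0]
force: [-0.8, -0.3, -5.8]
width: 0.277
gripper_force: 60.0
```

Request:
{"fn": "carry_out", "kwargs": {"claw": [0.5,0.5,0.5,0.5,0.5,0.5,0.5,0.5,0.5,0.5,0.5,0.5,0.5,0.5], "delta_pos": [[0,0,0],[0,0,0.5],[0,0,1],[0,0,1.5],[0,0,2],[0,0,2],[0,0,2],[0,0,2],[0,0,1.5],[0,0,1],[0,0,0.8],[0,0,0.6],[0,0,0.4],[0,0,0]], "angular": [[0,0,0],[0,0,0],[0,0,0],[0,0,0],[0,0,0],[0,0,0],[0,0,0],[0,0,0],[0,0,0],[0,0,0],[0,0,0],[0,0,0],[0,0,0],[0,0,0]]}}

```text
clock: 20.8
position: [0.5555, 0.1872, 0.1029]
ee_rot: [-2.997, -0.943, 0.0]
force: [0.2, -0.2, -6.3]
width: 0.279
gripper_force: 60.0
```

Lowering the last 6 mm until contact.

Request:
{"fn": "carry_out", "kwargs": {"claw": [0.5,0.5,0.5,0.5,0.5,0.5], "delta_pos": [[0,0,0.2],[0,0,0.2],[0,0,0.15],[0,0,0.1],[0,0,0],[0,0,0]], "angular": [[0,0,0],[0,0,0],[0,0,0],[0,0,0],[0,0,0],[0,0,0]]}}

```text
clock: 21.4
position: [0.5556, 0.1872, 0.0968]
ee_rot: [-2.997, -0.943, -0.0]
force: [-1.5, -0.7, -1.6]
width: 0.282
gripper_force: 60.0
```

Request:
{"fn": "carry_out", "kwargs": {"claw": [3.5,4.5,6,7.5,9.18,9.18,9.18,9.18,9.18,9.18,9.18], "delta_pos": [[0,0,0],[0,0,0],[0,0,0],[0,0,0],[0,0,0],[0,0,0],[0,0,0],[0,0,0],[0,0,0],[0,0,0],[0,0,0]], "angular": [[0,0,0],[0,0,0],[0,0,0],[0,0,0],[0,0,0],[0,0,0],[0,0,0],[0,0,0],[0,0,0],[0,0,0],[0,0,0]]}}

```text
clock: 22.5
position: [0.5556, 0.1872, 0.0965]
ee_rot: [-2.997, -0.943, -0.0]
force: [0.1, -0.4, 0.6]
width: 0.998
gripper_force: 0.0
```

Request:
{"fn": "carry_out", "kwargs": {"claw": [9.18,9.18,9.18,9.18,9.18,9.18,9.18,9.18,9.18], "delta_pos": [[0,0,-1],[0,0,-2],[0,0,-3],[0,0,-3],[0,0,-3],[0,0,-2],[0,0,-2],[0,0,0],[0,0,0]], "angular": [[0,0,0],[0,0,0],[0,0,0],[0,0,0],[0,0,0],[0,0,0],[0,0,0],[0,0,0],[0,0,0]]}}

```text
clock: 23.4
position: [0.5556, 0.1871, 0.257]
ee_rot: [-2.996, -0.943, -0.002]
force: [0.5, -1.0, -0.1]
width: 0.999
gripper_force: 0.0
```

```bash
python3 - <<'E'
from h import *
p=arm.get_image("side"); t=arm.get_image("top"); w=arm.get_image("wrist")
c=np.zeros((600,800,3),np.uint8)
c[:300,:400]=cv2.resize(p["frame"][170:320,220:420,::-1],(400,300)); c[:300,400:]=cv2.resize(t["frame"][140:290,220:420,::-1],(400,300))
c[300:,:480]=cv2.resize(w["frame"][:,:,::-1],(480,300)); cv2.imwrite("pics/end.png",c)
for n,q in (("w",w),("s",p)):
  for l,z in (("organiser",.003),("organiser_grip",.115)): print(n,l,[(round(x["conf"],2),onz(q,x["centre"],z).round(3)) for x in arm.place_of(l,q)])
E
```

```text
w organiser [(0.77, array([0.558, 0.183, 0.003]))]
w organiser_grip [(0.8, array([0.558, 0.188, 0.115]))]
s organiser [(0.62, array([0.547, 0.178, 0.003]))]
s organiser_grip [(0.79, array([0.56 , 0.162, 0.115]))]
```

View pics/end.png

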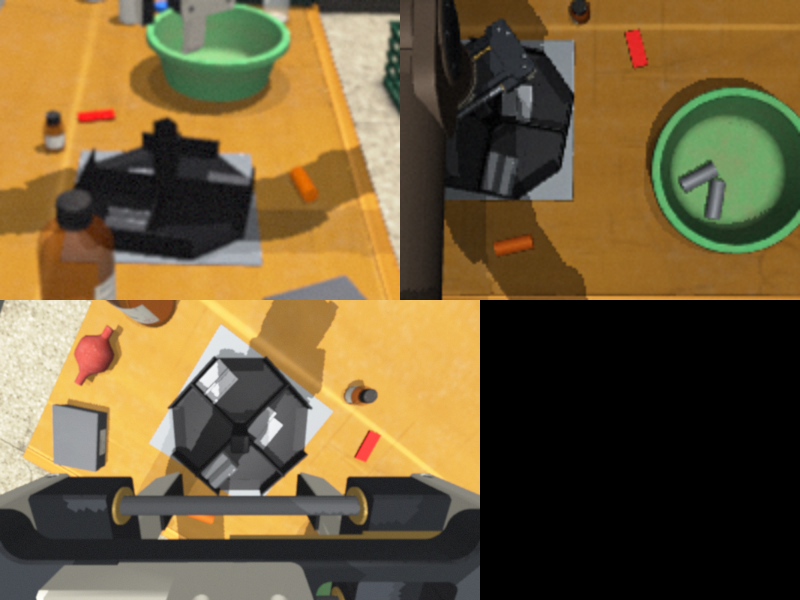

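The organiser stands centred on the mat with its six other bars. Both round bars lie in the basin, near (698,175) and (715,198) in the composite, and nothing else has moved. I'm handing it in.

```bash
python3 -c "
from cell import arm
print(arm.sign_off())"
```

```text
the job is handed in; nothing more can be done
None
```

I handed the job in at about 24 s: both round bars are in the basin, and the organiser is back upright on its mat, released with the other six bars still in it; no verdict was returned.

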